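Enter the lockout code and trip the guard switch

TASK

The workshop saw is locked out. Turn the dials on the lockout console one at a time, first red, then yellow, then blue, so that each white pointer points at its dial's green code tab. Then push the roller arm of the limit switch sideways, either way, until it clicks (about 30 degrees over) and let it spring back upright, leaving the dials set and everything else on the bench where it stands.

Things in the scene. Friction and masses are not known exactly. Their poses are not given: they have to be found in the camera images.
- red_grip (a point): Centre of the red dial's bar grip, on its turning axis, 34 mm out from the sloping face. Bar: 46 mm long, 14 mm thick, 12 to 46 mm out from the face, on a red disc 52 mm across; grip it across its thickness. Axes: z out of the face along the turning axis (30 degrees off vertical, leaning away from the robot), x along the bar to its white pointer end, y across the bar. Turns with the dial.
- red_pointer (a point): Point at the tip of the red dial's white pointer, 34 mm from the axis, 3 mm out from the face; turns with the dial. A white line on the bar's top, its end and a white nose on the disc mark the pointer end. The dial turns lightly (0.05 N m), stays where left, stops 143 degrees either side of straight up the slope.
- red_tab (a point): Inner edge of the red dial's bright green code tab, middle of its width, 34 mm from the axis, 3 mm out from the face. The tab is 10 mm wide, flat, 36 to 46 mm from the axis, and stays put. The dial is set when the pointer point meets this point. The short way there never crosses straight down the slope.
- unit_red: Grey wedge housing of the red dial, fixed: 100 mm (x) by 96 mm (y), 51 mm tall at its low (-x) edge, which faces away from the robot, 109 mm at the other, so its face slopes 30 degrees; origin under its centre, the dial's axis meets the face 80 mm above it. The three units stand side by side 107 mm apart on the console plinth (130 x 340 x 12 mm), in any order.
- yellow_grip (a point): Centre of the yellow dial's bar grip, on its turning axis, 34 mm out from the sloping face. Bar: 46 mm long, 14 mm thick, 12 to 46 mm out from the face, on a yellow disc 52 mm across; grip it across its thickness. Axes: z out of the face along the turning axis (30 degrees off vertical, leaning away from the robot), x along the bar to its white pointer end, y across the bar. Turns with the dial.
- yellow_pointer (a point): Point at the tip of the yellow dial's white pointer, 34 mm from the axis, 3 mm out from the face; turns with the dial. A white line on the bar's top, its end and a white nose on the disc mark the pointer end. The dial turns lightly (0.05 N m), stays where left, stops 143 degrees either side of straight up the slope.
- yellow_tab (a point): Inner edge of the yellow dial's bright green code tab, middle of its width, 34 mm from the axis, 3 mm out from the face. The tab is 10 mm wide, flat, 36 to 46 mm from the axis, and stays put. The dial is set when the pointer point meets this point. The short way there never crosses straight down the slope.
- unit_yellow: Grey wedge housing of the yellow dial, fixed: 100 mm (x) by 96 mm (y), 51 mm tall at its low (-x) edge, which faces away from the robot, 109 mm at the other, so its face slopes 30 degrees; origin under its centre, the dial's axis meets the face 80 mm above it. The three units stand side by side 107 mm apart on the console plinth (130 x 340 x 12 mm), in any order.
- blue_grip (a point): Centre of the blue dial's bar grip, on its turning axis, 34 mm out from the sloping face. Bar: 46 mm long, 14 mm thick, 12 to 46 mm out from the face, on a blue disc 52 mm across; grip it across its thickness. Axes: z out of the face along the turning axis (30 degrees off vertical, leaning away from the robot), x along the bar to its white pointer end, y across the bar. Turns with the dial.
- blue_pointer (a point): Point at the tip of the blue dial's white pointer, 34 mm from the axis, 3 mm out from the face; turns with the dial. A white line on the bar's top, its end and a white nose on the disc mark the pointer end. The dial turns lightly (0.05 N m), stays where left, stops 143 degrees either side of straight up the slope.
- blue_tab (a point): Inner edge of the blue dial's bright green code tab, middle of its width, 34 mm from the axis, 3 mm out from the face. The tab is 10 mm wide, flat, 36 to 46 mm from the axis, and stays put. The dial is set when the pointer point meets this point. The short way there never crosses straight down the slope.
- unit_blue: Grey wedge housing of the blue dial, fixed: 100 mm (x) by 96 mm (y), 51 mm tall at its low (-x) edge, which faces away from the robot, 109 mm at the other, so its face slopes 30 degrees; origin under its centre, the dial's axis meets the face 80 mm above it. The three units stand side by side 107 mm apart on the console plinth (130 x 340 x 12 mm), in any order.
- guard_bar (a point): Middle of the steel guard bar over the upper part of the dials, which blocks a vertical tool there: come in along the dial's axis. Round, 10 mm thick, 342 mm long along its y, 225 mm above the table, on an upright post (16 x 8 mm) at each end, 166 mm either side of the middle and 42 mm nearer the robot (+x). Fixed.
- roller (a point): Centre of the orange roller (22 mm diameter, 14 mm long) on the limit switch's lever arm, 55 mm above the arm's pivot, 125 mm above the table at rest. x points along the pivot axis to the blue housing (45 x 42 mm, 93 mm tall, its near face 20 mm beyond this point, black cap to 113 mm); the arm swings along y. Moves with the arm. The fixed base plate reaches 35 mm to either side.
- lever (a joint): Lean of the limit-switch arm, rad: 0 upright at rest, positive with the roller pushed to the switch's +y, negative to -y; stops at -0.9 and 0.9. It clicks at 0.5 rad (29 degrees) either way, which takes about 4 N sideways at the roller; a spring brings it back upright when released.
- vice: Blue-violet bench vice, fixed, 140 x 85 mm, 96 mm tall; origin under its centre. It stands on one side of the console and the limit switch on the other; which side is which varies.
- glue: white glue bottle with orange cap, 56 mm diameter, 150 mm tall; origin under its centre (bystander).
- cup: steel cup, 72 mm across, 90 mm tall; origin under its centre (bystander).
- jar: amber glass jar with steel lid, 60 mm diameter, 75 mm tall; origin under its centre (bystander).
- offcut: pale wood offcut, 45 x 90 x 28 mm, lying flat; origin under its centre (bystander).
- tape: roll of yellow tape lying flat, 96 mm diameter, 24 mm tall; origin under its centre (bystander).
- driver: screwdriver lying flat along its x, about 200 mm long, under 35 mm tall; origin under its middle (bystander).
- square: try square lying flat, 70 x 126 mm, 16 mm tall; origin near its middle (bystander).
Not all that is in view belongs to the job. Leave any pink look-alike of the part that bears roller alone.

How it is judged:
On the way, in this order (a step that is already met when the one before it is completed fails the run):
1. the red dial's pointer is on its green tab (distance between red_pointer and red_tab below 0.006 m), for 0.2 s.
2. the yellow dial's pointer is on its green tab, the earlier dials still set (distance between red_pointer and red_tab below 0.006 m and distance between yellow_pointer and yellow_tab below 0.006 m), for 0.2 s.
3. the blue dial's pointer is on its green tab, the earlier dials still set (all of step 2 and distance between blue_pointer and blue_tab below 0.006 m), for 0.2 s.
4. the switch arm is pushed over until it clicks, the dials still set (all of step 3 and (value of joint lever above 0.5 rad or value of joint lever below -0.5 rad)), for 0.1 s.
At the end, for the whole second after the job is handed in: All three pointers are within 6 mm (about 10 degrees) of the middle of their green tabs, and the switch arm is back upright within 0.08 rad (all of step 3 and value of joint lever between -0.08 and 0.08 rad); the robot touches nothing.
It fails at once if a loose thing on the bench is moved more than 30 mm (distance of any of glue, cup, jar, offcut, tape, driver, square from where it was at the start of the episode above 0.03 m).
It also fails if it takes over 64 s, if anything falls off the work surface, if the arm or the gripper's body presses on something with over 40 N, if the wrist force passes 120 N, or if a joint passes its speed limit or range.

ROBOT

A 6-joint arm with a two-finger parallel gripper is mounted at the origin on the work surface. World frame = base frame: x ahead of the robot, y to its left, z up, the work surface at z = 0. Lengths are in m, angles in rad, forces in N, time in s.
With the tool pointing down it reaches from about 0.35 to 0.8 m from the base axis. Payload 7.3 kg.
Tool frame: the origin (TCP) lies between the finger pads; the fingertips stand 25 mm ahead of it and the grasp point (between the pads) lies 6 mm ahead of it; x points along the fingers, z is the direction in which the jaws open and shut, and the axes are right-handed (so a half turn about x gives the same grasp; the last joint's range is limited). The gripper opens to 85 mm and grips with 20 to 120 N. Pads are 22 mm wide; open, the fingers measure 114 mm over their backs; the gripper's body (76 mm by 85 mm) begins 54 mm behind the grasp point. The pads swing forward as they close: fully open they stand 13 mm farther back than shut.
Start: joints at [1.098, 0.342, 1.524, -0, 1.275, -0.146], TCP at [0.169, 0.497, 0.256] pointing down, gripper open.
Joint ranges: [-2.53, 2.53], [-0.77, 2.02], [0.04, 2.7], [-1, 4.14], [0.28, 2.66], [-3.11, 3.11]. Speed limits (rad/s): [2.57, 2.57, 3.14, 3.14, 3.14, 3.14].

INTERFACE

Orientations are given as a unit quaternion [w, x, y, z].
In Python, from rig import manip, vision gives the robot as it stands.
- The arm moves only by the tool carry_out, never from a script. Its argument "steps" is a list of rows, each an object of numbers: "hand": the finger opening in m, from 0 to 0.0854; "x", "y", "z": the shift along the world's x, y, z in m; "rx", "ry", "rz": the turn, a rotation vector about the world's x, y, z in rad. In form: [{"hand": .., "x": .., "y": .., "z": .., "rx": .., "ry": .., "rz": ..}, ...]. A call has 1 to 10 rows; each row is the pose to reach, as a shift and turn from the pose commanded when the call began; what a row does not reach only later rows make up. A row lasts 1/10 s, in which the tool goes at most 50 mm and 8.59 degrees, less where a joint would pass 70% of its speed; a pose out of reach is approached as far as the arm can. A call with a gripper value outside its range is refused whole. The fingers move at their own pace and stop on an object; "force" is the grip in N (left out, the last holds). Time passes only in rows, so rows that repeat a pose let the fingers close. It gives the time, the measured TCP pose, the force and the opening at its end, in the units of the state.
- manip.observe(): the state, without advancing time (a new reading comes with each control period).
- vision.grab_frame(name): name is "side" or "top" or "wrist"; returns the picture (480x640x3 uint8, red, green, blue); there is no depth.
- vision.get_calibration(name): a dict with "fx", "fy", "cx", "cy" (pixels), "k1" (the pictures are not rectified: a ray, as slopes to the right and down, at radius r is drawn at 1 + k1 r^2 times it, then the intrinsics apply), "cam_to_world" (4x4, takes a point from camera to world coordinates). Camera axes: x right, y up, looking along -z (the intrinsics and any distortion apply to the point x, -y, -z); pixel columns grow to the right and rows downward; lengths in m; the calibration is good to about 2 mm. A picture is of the moment at which its call begins: read the wrist's pose just before it. get_calibration takes no time and is no camera call; for the wrist camera it gives the pose at the moment of the call.
- manip.close_job(): hands the job in, once; it reports no verdict.
Trained networks look in the newest picture that a camera, given by its name, has taken for a name from the list of things; names that differ only in an ending like _2 or _b are one class to them, and where a whole thing is asked for, a point or a joint stands for the part that bears it (a point fixed in the world has none). Each returns a list of dicts, best first, with "score" (0 to 1); they miss things now and then, are a little off and sometimes report something else, mostly with a low value. They report only what shows in the picture. A call takes as long as a camera call. They do not tell look-alikes from the thing itself.
- vision.masks_of(camera, thing): "mask" (480x640 bool, what is visible of it) and "box" ([left, top, width, height] in pixels, round what is visible of it).
The state is a dict: "t": time; "q": joint angles; "qvel": joint speeds; "tau": joint torques, N m; "ee_pos": TCP position; "ee_rot": TCP orientation; "ft_force": force on the tool from outside, world axes, zero at the start; "torque": the same for the moment, N m; "opening": finger opening in m.
Only numpy, scipy, OpenCV 4.12 (cv2) and the standard library are available. Lean on these libraries where they do the work, as an engineer would, in place of code of your own. Each camera call takes 0.05 s, during which the arm holds its last target.

## Working session

There is one attempt and no reset: what is moved stays moved. The work goes in short steps, Python scripts to look and compute and a tool call to move; the robot and the scene stay as the last step left them, time stands still between calls to the robot, and variables do not carry over. Pictures are saved under pics/ and viewed, and the job is handed in when it is done.

Besides the shell and the picture viewer there is one more tool, called after ">>>" as name(argument=value, ...) on one line, values as JSON. carry_out: Moves the arm, as the interface text tells. Its arguments: {"type":"object","properties":{"steps":{"type":"array","items":{"type":"object","properties":{"hand":{"type":"number"},"x":{"type":"number"},"y":{"type":"number"},"z":{"type":"number"},"rx":{"type":"number"},"ry":{"type":"number"},"rz":{"type":"number"}}}},"force":{"type":"number"}},"required":["steps"]}

```bash
mkdir -p pics; ls; python3 - <<'E'
from rig import manip, vision
import cv2,numpy as np
s=manip.observe();print({k:np.round(v,3).tolist() for k,v in s.items()})
for n in ["side","top","wrist"]:
    c=vision.get_calibration(n);print(n,{k:np.round(v,4).tolist() for k,v in c.items()})
    im=vision.grab_frame(n);np.save(f"pics/{n}0.npy",im);cv2.imwrite(f"pics/{n}0.png",im[:,:,::-1])
E
```

```text
pics
{'t': 0.0, 'q': [1.098, 0.343, 1.525, 0.0, 1.275, -0.146], 'qvel': [0.002, -0.002, -0.0, 0.0, -0.001, -0.0], 'tau': [-0.0, -43.368, -24.601, -0.0, 0.008, 0.0], 'ee_pos': [0.168, 0.497, 0.256], 'ee_rot': [0.574, -0.412, 0.575, 0.412], 'ft_force': [-0.162, -0.07, -0.938], 'torque': [0.02, 0.046, 0.005], 'opening': 0.085}
side {'fx': 561.4817, 'fy': 561.4817, 'cx': 309.2529, 'cy': 233.4848, 'k1': -0.1537, 'cam_to_world': [[0.9935, 0.047, -0.1037, 0.3017], [-0.1117, 0.5785, -0.808, -1.1245], [0.022, 0.8143, 0.58, 0.9277], [0.0, 0.0, 0.0, 1.0]]}
top {'fx': 438.4662, 'fy': 438.4662, 'cx': 324.3696, 'cy': 241.6228, 'k1': -0.0753, 'cam_to_world': [[-0.0219, 0.9951, -0.0961, 0.3482], [-0.9998, -0.0217, 0.0023, -0.0321], [0.0002, 0.0961, 0.9954, 1.3445], [0.0, 0.0, 0.0, 1.0]]}
wrist {'fx': 417.7992, 'fy': 417.7992, 'cx': 314.5699, 'cy': 240.1306, 'k1': -0.0329, 'cam_to_world': [[0.3219, -0.915, -0.2431, 0.1077], [0.9468, 0.3106, 0.0847, 0.5188], [-0.002, -0.2574, 0.9663, 0.3742], [0.0, 0.0, 0.0, 1.0]]}
```

View pics/side0.png

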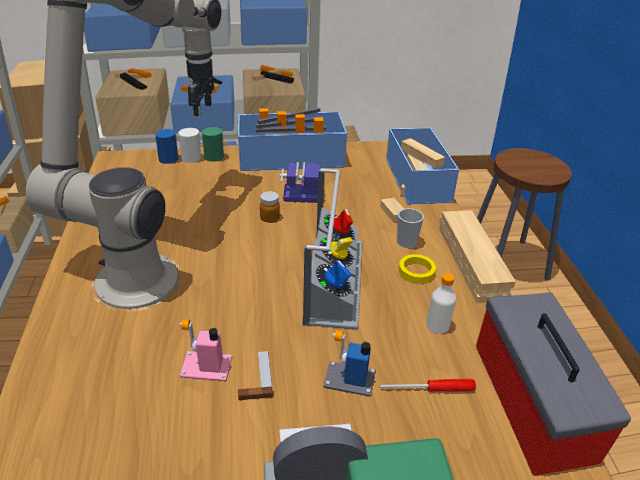

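View pics/top0.png

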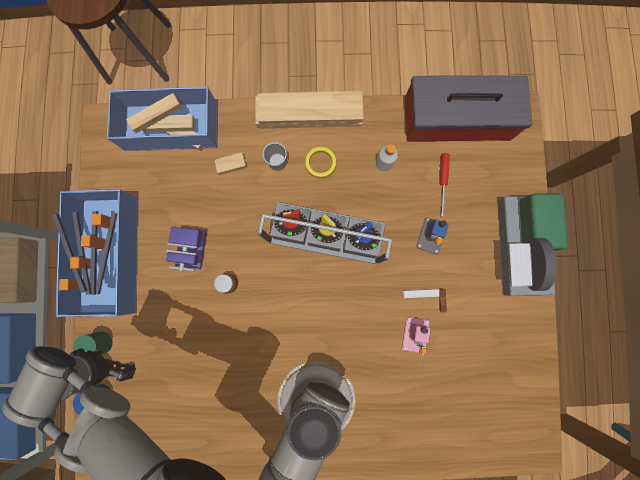

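```bash
python3 - <<'E'
import cv2,numpy as np
t=cv2.imread("pics/top0.png")[190:275,245:405];cv2.imwrite("pics/topz.png",cv2.resize(t,None,fx=5,fy=5,interpolation=cv2.INTER_CUBIC))
t=cv2.imread("pics/side0.png")[160:340,290:390];cv2.imwrite("pics/sidez.png",cv2.resize(t,None,fx=3.3,fy=3.3,interpolation=cv2.INTER_CUBIC))
t=cv2.imread("pics/top0.png")[210:260,410:460];cv2.imwrite("pics/topsw.png",cv2.resize(t,None,fx=8,fy=8,interpolation=cv2.INTER_CUBIC))
E
```

```text
(no output)
```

View pics/topz.png

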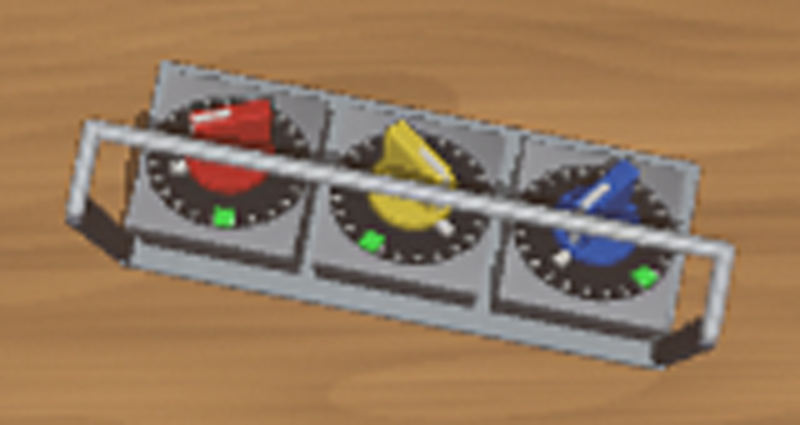

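View pics/sidez.png

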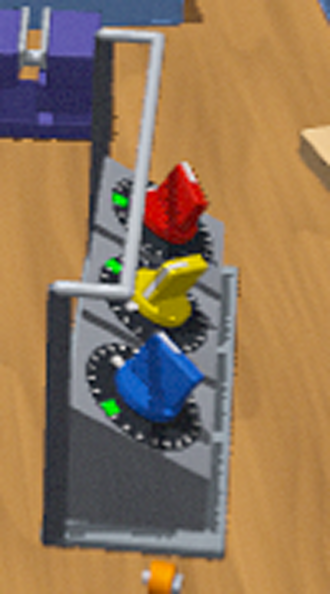

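View pics/topsw.png

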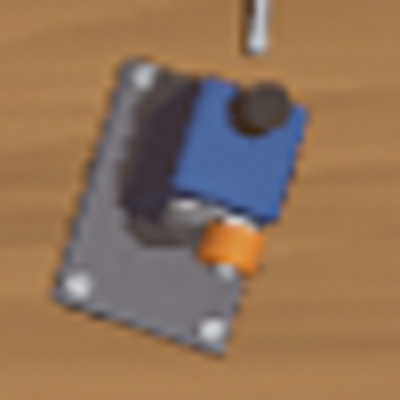

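```bash
cat > h.py <<'E'
import numpy as np
from scipy.optimize import least_squares
from scipy.spatial.transform import Rotation as R
def proj(c,P):
    M=np.linalg.inv(np.array(c["cam_to_world"]));p=np.atleast_2d(P)@M[:3,:3].T+M[:3,3]
    a=p[:,0]/-p[:,2];b=-p[:,1]/-p[:,2];f=1+c["k1"]*(a*a+b*b)
    return np.c_[c["cx"]+c["fx"]*a*f,c["cy"]+c["fy"]*b*f]
def ray(c,uv):
    from scipy.optimize import fsolve
    a=np.array([(uv[0]-c["cx"])/c["fx"],(uv[1]-c["cy"])/c["fy"]]);s=a.copy()
    for _ in range(30): s=a/(1+c["k1"]*(s@s))
    M=np.array(c["cam_to_world"]);return M[:3,3],M[:3,:3]@np.array([s[0],-s[1],-1])
n=np.array([-.5,0,np.sqrt(.75)]);u=np.array([np.sqrt(.75),0,.5]);v=np.array([0,1.,0])
def toW(x,y,yaw,p): return np.array([x,y,0])+np.atleast_2d(p)@R.from_euler('z',yaw).as_matrix().T
def dial(yo,z0,r,th,out): return np.array([0,yo,z0+.08])+n*out+r*(np.cos(th)*u+np.sin(th)*v)
E
python3 - <<'E'
from h import *
from rig import vision,manip
ct=vision.get_calibration("top");cs=vision.get_calibration("side")
q=manip.observe()
w=q["ee_rot"];Rt=R.from_quat([w[1],w[2],w[3],w[0]]).as_matrix();print(Rt)
cw=np.array(vision.get_calibration("wrist")["cam_to_world"]);print("cam in tool",Rt.T@(cw[:3,3]-q["ee_pos"]), Rt.T@cw[:3,:3])
T=dict(r=(289.8,233.4),y=(319.2,238),b=(374,245));S=dict(r=(326.4,221.2),y=(324.2,241.2),b=(323.3,283.6))
def f(p,full=False):
    x,y,yaw,z0,xb,tr,ty,tb,dx,dy=p;out=[]
    sh=np.array([dx,dy])
    for k,th,yo in(('r',tr,-.107),('y',ty,0),('b',tb,.107)):
        W=toW(x,y,yaw,dial(yo,z0,.041,th,.003));out+=[proj(ct,W)[0]-T[k],proj(cs,W)[0]+sh-S[k]]
    for yo,a,b in((-.169,(262.3,215),(339,171)),(.169,(391.4,239.6),(329.4,248.5))):
        W=toW(x,y,yaw,[xb,yo,.225]);out+=[proj(ct,W)[0]-a,proj(cs,W)[0]+sh-b]
    o=np.array(out)
    return o if full else np.r_[o.ravel(),(z0-.012)/.004,dx/1.5,dy/1.5,(xb-.015)/.01]
s=least_squares(f,[.39,-.03,np.pi-.2,.012,.015,-.1,-.3,.7,0,0],loss='soft_l1');print(np.round(s.x,4),np.degrees(s.x[[2,5,6,7]]));print(np.round(f(s.x,True),1))
np.save("fit.npy",s.x)
x,y,yaw,z0=s.x[:4]
NO=dict(r=(281,223),y=(334.2,235.6),b=(357.4,241.4))
for k,yo in(('r',-.107),('y',0),('b',.107)):
    g=least_squares(lambda p:proj(ct,toW(x,y,yaw,dial(yo,z0,p[1],p[0],.003)))[0]-NO[k],[0,.03])
    best=min((least_squares(lambda p:proj(ct,toW(x,y,yaw,dial(yo,z0,p[1],p[0],.003)))[0]-NO[k],[a,.03]) for a in(-1.5,-.5,.5,1.5)),key=lambda r:r.cost+ (r.x[1]<0)*100)
    print(k,np.degrees(best.x[0]),best.x[1],best.cost, "center",proj(ct,toW(x,y,yaw,dial(yo,z0,0,0,.003)))[0],"grip",toW(x,y,yaw,dial(yo,z0,0,0,.034)))
    E
```

```text
[[-5.52778492e-04 -9.47083592e-01  3.20986550e-01]
 [-1.06882436e-03  3.20986975e-01  9.47083006e-01]
 [-9.99999276e-01  1.80448871e-04 -1.18970071e-03]]
cam in tool [-0.11848554  0.06453983  0.0010982 ] [[ 5.69139626e-04  2.57623879e-01 -9.66245110e-01]
 [-9.70675023e-04  9.66244954e-01  2.57623265e-01]
 [ 9.99999367e-01  7.91286385e-04  7.99997356e-04]]
[ 0.5046 -0.0434  2.9294  0.0097  0.0107  0.1558 -0.4003  0.8945  1.6314
 -0.1652] [167.84341685   8.92893204 -22.93426226  51.24932123]
[[ 0.1 -0.1]
 [-0.2 -0.1]
 [ 0.2  0.1]
 [ 0.2 -0.4]
 [-0.3  0. ]
 [ 0.1  0.1]
 [ 0.1 -0.3]
 [-0.3 -0.2]
 [-0.3 -0.3]
 [-0.3  1. ]]
r -67.56986183347847 0.02823893982270475 0.0 center [290.68790137 221.80120734] grip [[0.54373618 0.05763732 0.11918653]]bash: warning: here-document at line 32 delimited by end-of-file (wanted `E')
Traceback (most recent call last):
NameError: name 'E' is not defined
```

```bash
python3 - <<'E'
from h import *
from rig import vision,manip
ct=vision.get_calibration("top")
x,y,yaw,z0=np.load("fit.npy")[:4]
NO=dict(r=(281,223),y=(334.2,235.6),b=(357.4,241.4))
for k,yo in(('r',-.107),('y',0),('b',.107)):
    best=min((least_squares(lambda p:proj(ct,toW(x,y,yaw,dial(yo,z0,p[1],p[0],.003)))[0]-NO[k],[a,.03]) for a in(-1.5,-.5,.5,1.5)),key=lambda r:r.cost+ (r.x[1]<0)*100)
    print(k,np.degrees(best.x[0]),best.x[1],"grip",toW(x,y,yaw,dial(yo,z0,0,0,.034)))
E
```

```text
r -67.56986183347847 0.02823893982270475 grip [[0.54373618 0.05763732 0.11918653]]
y 50.84118027999379 0.03050150734200382 grip [[ 0.52120368 -0.04696329  0.11918653]]
b -32.8537977959351 0.0285273710167226 grip [[ 0.49867118 -0.1515639   0.11918653]]
```

```bash
cat >> h.py <<'E'
def tgt(k,th,fit=None):
    "tool rot with camera opposite the pointer at angle th (rad)"
    yaw=np.load("fit.npy")[2];Z=R.from_euler('z',yaw).as_matrix()
    b=Z@(np.cos(th)*u+np.sin(th)*v);N=Z@n
    return np.c_[-N,-b,np.cross(N,b)]
def eer(s): w=s["ee_rot"];return R.from_quat([w[1],w[2],w[3],w[0]])
E
python3 - <<'E'
from h import *
from rig import manip
s=manip.observe();q=s["q"]
def wr(q1,p,q4,q5,q6,C): return R.from_euler('z',q1)*R.from_euler('y',p)*R.from_euler('z',q4)*R.from_euler('y',q5)*R.from_euler('z',q6)*C
# const C
C=wr(q[0],q[1]+q[2],q[3],q[4],q[5],R.identity()).inv()*eer(s);print(np.round(C.as_matrix(),2))
for nm,ths in (('r',(-67.6,-30,8.9)),('y',(50.8,-22.9)),('b',(-32.9,51.2))):
  for th in ths:
    for p in (1.5,1.8,2.1):
      q1={'r':.05,'y':-.11,'b':-.27}[nm]
      M=R.from_euler('y',-p)*R.from_euler('z',-q1)*R.from_matrix(tgt(nm,np.radians(th)))*C.inv()
      e=M.as_euler('ZYZ',degrees=True); print(nm,th,p,np.round(e))
E
```

```text
[[ 0. -0. -1.]
 [ 0.  1. -0.]
 [ 1. -0.  0.]]
r -67.6 1.5 [  9. 123. 176.]
r -67.6 1.8 [  8. 106. 173.]
r -67.6 2.1 [  7.  89. 171.]
r -30 1.5 [  9. 123. 138.]
r -30 1.8 [  8. 106. 135.]
r -30 2.1 [  7.  89. 133.]
r 8.9 1.5 [  9. 123.  99.]
r 8.9 1.8 [  8. 106.  96.]
r 8.9 2.1 [ 7. 89. 94.]
y 50.8 1.5 [  4. 124.  46.]
y 50.8 1.8 [  3. 107.  45.]
y 50.8 2.1 [ 3. 90. 44.]
y -22.9 1.5 [  4. 124. 120.]
y -22.9 1.8 [  3. 107. 119.]
y -22.9 2.1 [  3.  90. 118.]
b -32.9 1.5 [ -2. 124. 119.]
b -32.9 1.8 [ -2. 107. 120.]
b -32.9 2.1 [ -2.  90. 120.]
b 51.2 1.5 [ -2. 124.  35.]
b 51.2 1.8 [ -2. 107.  35.]
b 51.2 2.1 [-2. 90. 36.]
```

>>> carry_out(steps=[{"x": 0.1, "y": -0.12, "z": 0.06, "rz": -0.5}, {"x": 0.25, "y": -0.3, "z": 0.12, "rz": -1.45}, {"x": 0.25, "y": -0.3, "z": 0.12, "rz": -1.45}, {"x": 0.25, "y": -0.3, "z": 0.12, "rz": -1.45}, {"x": 0.25, "y": -0.3, "z": 0.12, "rz": -1.45}, {"x": 0.25, "y": -0.3, "z": 0.12, "rz": -1.45}, {"x": 0.25, "y": -0.3, "z": 0.12, "rz": -1.45}, {"x": 0.25, "y": -0.3, "z": 0.12, "rz": -1.45}, {"x": 0.25, "y": -0.3, "z": 0.12, "rz": -1.45}, {"x": 0.25, "y": -0.3, "z": 0.12, "rz": -1.45}])

```text
validation failed for argument at $.st...
```

```bash
cat > plan.py <<'E'
from h import *
from rig import manip
import sys
def plan(yo,th,out,s=None):
    """shift & rotvec from measured pose to dial at yo, angle th deg, TCP out"""
    s=s or manip.observe();x,y,yaw,z0=np.load("fit.npy")[:4]
    P=toW(x,y,yaw,dial(yo,z0,0,0,out))[0]
    rv=(R.from_matrix(tgt(0,np.radians(th)))*eer(s).inv()).as_rotvec()
    print("t",round(s["t"],2),"q",np.round(s["q"],2),"F",np.round(s["ft_force"],1),"open",round(s["opening"],3))
    print("pos",np.round(s["ee_pos"],4),"target",np.round(P,4),"shift",np.round(P-s["ee_pos"],4),"rot",np.round(rv,4),"deg",np.degrees(np.linalg.norm(rv)))
if __name__=="__main__": plan(*map(float,sys.argv[1:]))
E
python3 plan.py 0 0 .184
```

```text
t 0.15 q [ 1.1   0.34  1.52  0.    1.28 -0.15] F [0.1 0.3 0.1] open 0.085
pos [0.1684 0.497  0.2558] target [ 0.5945 -0.0628  0.2491] shift [ 0.4261 -0.5597 -0.0067] rot [-0.758   0.2075 -2.9269] deg 173.64044464055658
```

>>> carry_out(steps=[{"hand": 0.085, "x": 0.1, "y": -0.12, "z": 0.06, "rx": 0, "ry": 0, "rz": -0.5}, {"hand": 0.085, "x": 0.25, "y": -0.3, "z": 0.12, "rx": 0, "ry": 0, "rz": -1.45}, {"hand": 0.085, "x": 0.25, "y": -0.3, "z": 0.12, "rx": 0, "ry": 0, "rz": -1.45}, {"hand": 0.085, "x": 0.25, "y": -0.3, "z": 0.12, "rx": 0, "ry": 0, "rz": -1.45}, {"hand": 0.085, "x": 0.25, "y": -0.3, "z": 0.12, "rx": 0, "ry": 0, "rz": -1.45}, {"hand": 0.085, "x": 0.25, "y": -0.3, "z": 0.12, "rx": 0, "ry": 0, "rz": -1.45}, {"hand": 0.085, "x": 0.25, "y": -0.3, "z": 0.12, "rx": 0, "ry": 0, "rz": -1.45}, {"hand": 0.085, "x": 0.25, "y": -0.3, "z": 0.12, "rx": 0, "ry": 0, "rz": -1.45}, {"hand": 0.085, "x": 0.25, "y": -0.3, "z": 0.12, "rx": 0, "ry": 0, "rz": -1.45}, {"hand": 0.085, "x": 0.25, "y": -0.3, "z": 0.12, "rx": 0, "ry": 0, "rz": -1.45}])

```text
t: 1.15
ee_pos: [0.4199, 0.1954, 0.3765]
ee_rot: [0.703, 0.076, 0.703, -0.076]
ft_force: [-0.7, 0.7, 0.1]
opening: 0.0847
```

```bash
python3 plan.py 0 0 .184
```

```text
t 1.15 q [ 0.27  0.16  1.45 -0.    1.54  0.49] F [-0.7  0.7  0.1] open 0.085
pos [0.4199 0.1954 0.3765] target [ 0.5945 -0.0628  0.2491] shift [ 0.1746 -0.2582 -0.1274] rot [-0.3133  0.4882 -1.5285] deg 93.67254382588284
```

>>> carry_out(steps=[{"hand": 0.05, "x": 0.17, "y": -0.15, "z": 0, "rx": -0.31, "ry": 0.49, "rz": -1.53}, {"hand": 0.05, "x": 0.17, "y": -0.15, "z": 0, "rx": -0.31, "ry": 0.49, "rz": -1.53}, {"hand": 0.05, "x": 0.17, "y": -0.15, "z": 0, "rx": -0.31, "ry": 0.49, "rz": -1.53}, {"hand": 0.05, "x": 0.17, "y": -0.15, "z": 0, "rx": -0.31, "ry": 0.49, "rz": -1.53}, {"hand": 0.05, "x": 0.175, "y": -0.258, "z": -0.127, "rx": -0.313, "ry": 0.488, "rz": -1.528}, {"hand": 0.05, "x": 0.175, "y": -0.258, "z": -0.127, "rx": -0.313, "ry": 0.488, "rz": -1.528}, {"hand": 0.05, "x": 0.175, "y": -0.258, "z": -0.127, "rx": -0.313, "ry": 0.488, "rz": -1.528}, {"hand": 0.05, "x": 0.175, "y": -0.258, "z": -0.127, "rx": -0.313, "ry": 0.488, "rz": -1.528}, {"hand": 0.05, "x": 0.175, "y": -0.258, "z": -0.127, "rx": -0.313, "ry": 0.488, "rz": -1.528}, {"hand": 0.05, "x": 0.175, "y": -0.258, "z": -0.127, "rx": -0.313, "ry": 0.488, "rz": -1.528}])

```text
t: 2.15
ee_pos: [0.5933, -0.0616, 0.2475]
ee_rot: [-0.331, -0.395, -0.601, 0.61]
ft_force: [1.1, 0.4, 0.2]
opening: 0.0499
```

```bash
python3 plan.py 0 0 .184; python3 - <<'E'
from rig import vision
import cv2,numpy as np,json
c=vision.get_calibration("wrist");im=vision.grab_frame("wrist")
json.dump({k:np.array(v).tolist() for k,v in c.items()},open("w1.json","w"))
cv2.imwrite("pics/w1.png",im[:,:,::-1])
E
```

```text
t 2.15 q [-0.22  0.78  0.89 -0.03  1.97  1.42] F [1.1 0.4 0.2] open 0.05
pos [ 0.5933 -0.0616  0.2475] target [ 0.5945 -0.0628  0.2491] shift [ 0.0013 -0.0012  0.0016] rot [-0.0306  0.0361 -0.127 ] deg 7.76489460645985
```

View pics/w1.png

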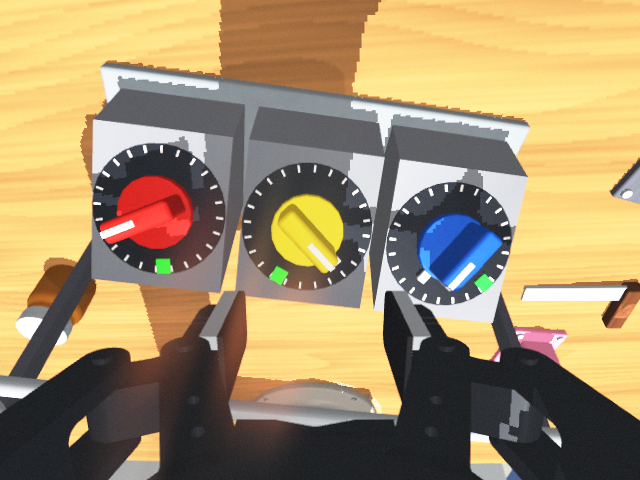

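```bash
cat > refit.py <<'E'
from h import *
import cv2,json,sys
def meas(png,js,p,draw):
    c=json.load(open(js));im=cv2.imread(png);hsv=cv2.cvtColor(im,cv2.COLOR_BGR2HSV)
    x,y,yaw,z0=p[:4]
    g=cv2.inRange(hsv,(50,150,120),(75,255,255));N,_,st,ce=cv2.connectedComponentsWithStats(g)
    gs=[ce[i] for i in range(1,N) if st[i,4]>40]
    gray=cv2.cvtColor(im,cv2.COLOR_BGR2GRAY)
    res={}
    for k,yo in(('r',-.107),('y',0),('b',.107)):
        cc=proj(c,toW(x,y,yaw,dial(yo,z0,0,0,.003)))[0]
        pr=[proj(c,toW(x,y,yaw,dial(yo,z0,.041,t,.003)))[0] for t in np.radians(np.arange(0,360,20))]
        d=[min(np.hypot(*(a-b)) for b in pr) for a in gs]
        res[k]=gs[int(np.argmin(d))] if len(gs) and min(d)<15 else None
        print(k,"centre pred",np.round(cc,1),"tab px",res[k] if res[k] is None else np.round(res[k],1))
    return c,res
if __name__=="__main__":
    p=np.load("fit.npy");c,res=meas(sys.argv[1],sys.argv[2],p,0)
    for k,yo,i in(('r',-.107,5),('y',0,6),('b',.107,7)):
        print(k,proj(c,toW(*p[:3],dial(yo,p[3],.041,p[i],.003)))[0])
E
python3 refit.py pics/w1.png w1.json
python3 - <<'E'
import cv2
a=cv2.imread("pics/w1.png")[130:310,80:540];cv2.imwrite("pics/w1z.png",cv2.resize(a,None,fx=1.73,fy=1.73,interpolation=cv2.INTER_CUBIC))
E
```

```text
r centre pred [161.6 209.7] tab px [163.  265.7]
y centre pred [309.2 227.2] tab px [278.6 274.8]
b centre pred [450.9 244. ] tab px [483.1 282.2]
r [167.89917946 264.34411441]
y [281.85476103 273.62999843]
b [484.15833632 280.89866585]
```

View pics/w1z.png

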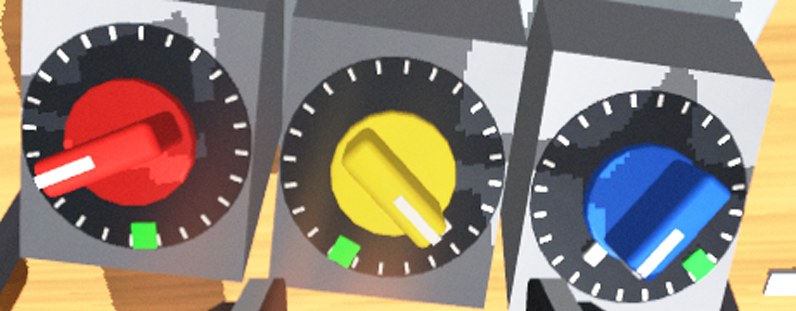

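```bash
cat > fit2.py <<'E'
from h import *
import json
from rig import vision
ct=vision.get_calibration("top");cw=json.load(open("w1.json"));cs=vision.get_calibration("side")
T=dict(r=(289.8,233.4),y=(319.2,238),b=(374,245));S=dict(r=(326.4,221.2),y=(324.2,241.2),b=(323.3,283.6))
Wt=dict(r=(163,265.7),y=(278.6,274.8),b=(483.1,282.2));Wc=dict(r=(158.6,208),y=(306.9,226.5),b=(448.8,243.3))
L=dict(r=[(133.8,224.2),(100.8,235.8)],y=[(310.1,245.6),(333.2,268.7)],b=[(474.2,264.7),(449.9,287.2)])
N=dict(y=None,b=(425,277),r=None)
K=(('r',-.107),('y',0),('b',.107))
def f(p,full=False):
    x,y,yaw,z0=p[:4];out=[];sw=p[7:9];ss=p[9:11];st=p[11:13]
    for i,(k,yo) in enumerate(K):
        A=toW(x,y,yaw,dial(yo,z0,.041,p[4+i],.003))
        out+=[(proj(ct,A)[0]+st-T[k])*2,(proj(cs,A)[0]+ss-S[k])*1.5,proj(cw,A)[0]+sw-Wt[k],proj(cw,toW(x,y,yaw,dial(yo,z0,0,0,.002)))[0]+sw-Wc[k]]
    o=np.array(out)
    return o if full else np.r_[o.ravel(),(z0-.012)/.002,sw/3,ss/1.5,st/1]
p0=np.load("fit.npy");s=least_squares(f,np.r_[p0[:4],p0[5:8],np.zeros(6)],loss='soft_l1')
p=s.x;print(np.round(p,4),np.degrees(p[[2,4,5,6]]));print(np.round(f(p,1),1).reshape(3,-1))
x,y,yaw,z0=p[:4]
for i,(k,yo) in enumerate(K):
    def h(a):
        return np.r_[[proj(cw,toW(x,y,yaw,dial(yo,z0,r,a[0],.046)))[0]+p[7:9]-l for r,l in zip(a[1:3],L[k])]].ravel()
    b=min((least_squares(h,[t,.01,.023]) for t in np.radians([-90,-40,0,40,90])),key=lambda r:r.cost+100*(r.x[2]<0))
    print(k,"pointer",np.degrees(b.x[0]),b.x[1:],b.fun.round(1),"tab",np.degrees(p[4+i]),"turn",np.degrees(p[4+i]-b.x[0]),"grip",toW(x,y,yaw,dial(yo,z0,0,0,.034)).round(4))
q=p0.copy();q[:4]=p[:4];q[5:8]=p[4:7];np.save("fit.npy",q)
E
cp fit.npy fit_0.npy; python3 fit2.py
```

```text
[ 0.5066 -0.0429  2.9295  0.0118  0.1373 -0.4073  0.8836 -1.4309  0.1974
  0.7328  0.8923  0.2732  0.7128] [167.84736777   7.86591442 -23.33595167  50.62686106]
[[-0.2 -0.4 -0.6 -0.1  0.1 -0.9 -0.4  1.4]
 [ 0.5  0.   0.3 -0.4  0.3 -0.9 -0.1  0.4]
 [-0.4  0.1  0.   0.2 -0.2 -0.4  0.5  0.6]]
r pointer -59.812846340955346 [0.00140109 0.02374931] [-1.  -2.3  0.1  0.1] tab 7.865914418979364 turn 67.6787607599347 grip [[0.5457 0.0581 0.1213]]
y pointer 48.37059365871036 [0.00298242 0.0241719 ] [ 1.1 -1.  -0.1  0.1] tab -23.33595166750175 turn -71.70654532621211 grip [[ 0.5232 -0.0465  0.1213]]
b pointer -29.56424805675475 [0.00159399 0.02267547] [-2.8 -2.4  0.2  0.2] tab 50.62686106291752 turn 80.19110911967228 grip [[ 0.5007 -0.1511  0.1213]]
```

```bash
python3 plan.py -.107 -61 .134;python3 plan.py -.107 -61 .044
```

```text
t 2.2 q [-0.22  0.78  0.88 -0.03  1.97  1.43] F [-1.4 -0.7 -0.5] open 0.05
pos [ 0.5934 -0.0621  0.2471] target [0.5946 0.0476 0.2079] shift [ 0.0012  0.1097 -0.0393] rot [-0.5427  0.1261 -1.0475] deg 67.97642985917696
t 2.2 q [-0.22  0.78  0.88 -0.03  1.97  1.43] F [-1.4 -0.7 -0.5] open 0.05
pos [ 0.5934 -0.0621  0.2471] target [0.5506 0.057  0.1299] shift [-0.0428  0.1191 -0.1172] rot [-0.5427  0.1261 -1.0475] deg 67.97642985917696
```

>>> carry_out(steps=[{"hand": 0.05, "x": 0.001, "y": 0.11, "z": -0.035, "rx": -0.543, "ry": 0.126, "rz": -1.047}, {"hand": 0.05, "x": 0.001, "y": 0.11, "z": -0.035, "rx": -0.543, "ry": 0.126, "rz": -1.047}, {"hand": 0.05, "x": 0.001, "y": 0.11, "z": -0.035, "rx": -0.543, "ry": 0.126, "rz": -1.047}, {"hand": 0.05, "x": 0.001, "y": 0.11, "z": -0.035, "rx": -0.543, "ry": 0.126, "rz": -1.047}, {"hand": 0.05, "x": 0.001, "y": 0.11, "z": -0.035, "rx": -0.543, "ry": 0.126, "rz": -1.047}, {"hand": 0.05, "x": 0.001, "y": 0.11, "z": -0.035, "rx": -0.543, "ry": 0.126, "rz": -1.047}, {"hand": 0.05, "x": 0.001, "y": 0.11, "z": -0.035, "rx": -0.543, "ry": 0.126, "rz": -1.047}, {"hand": 0.05, "x": 0.001, "y": 0.11, "z": -0.035, "rx": -0.543, "ry": 0.126, "rz": -1.047}, {"hand": 0.05, "x": 0.001, "y": 0.11, "z": -0.035, "rx": -0.543, "ry": 0.126, "rz": -1.047}, {"hand": 0.05, "x": 0.001, "y": 0.11, "z": -0.035, "rx": -0.543, "ry": 0.126, "rz": -1.047}])

```text
t: 3.2
ee_pos: [0.5945, 0.0494, 0.2143]
ee_rot: [-0.044, -0.503, -0.171, 0.846]
ft_force: [-0.3, 0.7, 0.6]
opening: 0.0498
```

```bash
cat > snap.py <<'E'
from h import *
from rig import vision
import cv2,json,sys
nm=sys.argv[1];cam=sys.argv[2] if len(sys.argv)>2 else "wrist"
c=vision.get_calibration(cam);im=vision.grab_frame(cam)
json.dump({k:np.array(v).tolist() for k,v in c.items()},open(nm+".json","w"))
cv2.imwrite(f"pics/{nm}.png",im[:,:,::-1])
E
python3 snap.py w2; python3 plan.py -.107 -61 .134;python3 plan.py -.107 -61 .044
```

```text
t 3.25 q [-0.07  0.81  0.93  0.06  1.92  2.76] F [-0.4  0.2 -0.2] open 0.05
pos [0.5945 0.0494 0.2143] target [0.5946 0.0476 0.2079] shift [ 0.0002 -0.0018 -0.0065] rot [-0.0019  0.0003 -0.0209] deg 1.2052785492784046
t 3.25 q [-0.07  0.81  0.93  0.06  1.92  2.76] F [-0.4  0.2 -0.2] open 0.05
pos [0.5945 0.0494 0.2143] target [0.5506 0.057  0.1299] shift [-0.0438  0.0077 -0.0844] rot [-0.0019  0.0003 -0.0209] deg 1.2052785492784046
```

View pics/w2.png

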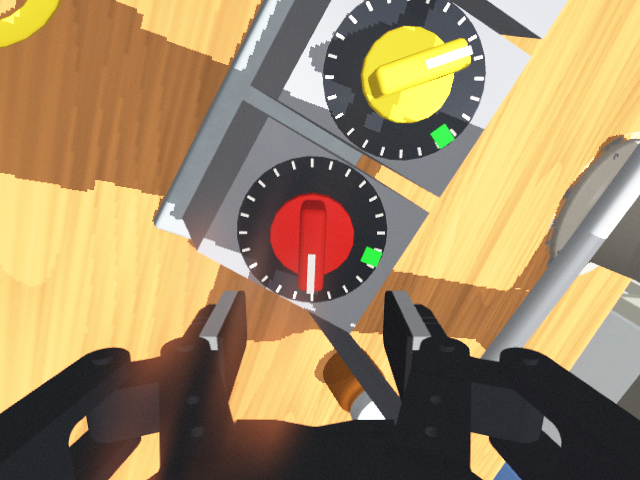

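>>> carry_out(steps=[{"hand": 0.05, "x": -0.015, "y": 0.002, "z": -0.028, "rx": 0, "ry": 0, "rz": -0.02}, {"hand": 0.05, "x": -0.03, "y": 0.005, "z": -0.056, "rx": 0, "ry": 0, "rz": -0.02}, {"hand": 0.05, "x": -0.04, "y": 0.007, "z": -0.077, "rx": 0, "ry": 0, "rz": -0.02}, {"hand": 0.05, "x": -0.044, "y": 0.008, "z": -0.084, "rx": 0, "ry": 0, "rz": -0.02}, {"hand": 0.05, "x": -0.044, "y": 0.008, "z": -0.084, "rx": 0, "ry": 0, "rz": -0.02}], force=20)

```text
t: 3.75
ee_pos: [0.5501, 0.0574, 0.13]
ee_rot: [-0.035, -0.504, -0.164, 0.847]
ft_force: [-0.2, -1.1, -0.7]
opening: 0.05
```

```bash
python3 snap.py w3; python3 plan.py -.107 -61 .044
```

```text
t 3.8 q [-0.07  0.79  1.2   0.07  1.67  2.76] F [-0.1  0.1  0.3] open 0.05
pos [0.551  0.0573 0.1309] target [0.5506 0.057  0.1299] shift [-0.0004 -0.0002 -0.001 ] rot [-0.0007  0.0004  0.0018] deg 0.1125184915911828
```

View pics/w3.png

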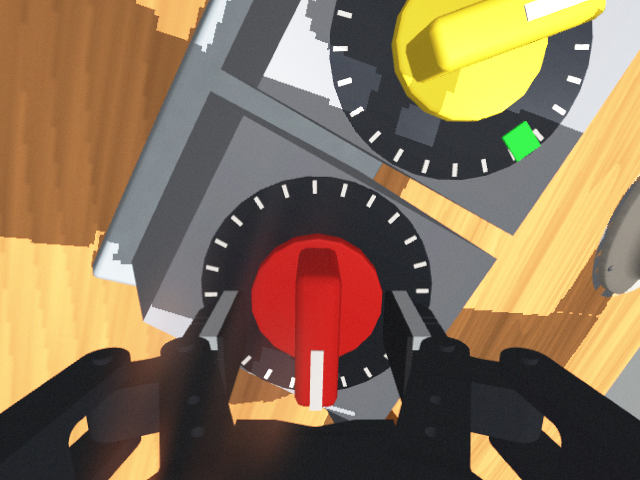

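>>> carry_out(steps=[{"hand": 0.0, "x": 0, "y": 0, "z": 0, "rx": 0, "ry": 0, "rz": 0}, {"hand": 0.0, "x": 0, "y": 0, "z": 0, "rx": 0, "ry": 0, "rz": 0}, {"hand": 0.0, "x": 0, "y": 0, "z": 0, "rx": 0, "ry": 0, "rz": 0}, {"hand": 0.0, "x": 0, "y": 0, "z": 0, "rx": 0, "ry": 0, "rz": 0}, {"hand": 0.0, "x": 0, "y": 0, "z": 0, "rx": 0, "ry": 0, "rz": 0}, {"hand": 0.0, "x": 0, "y": 0, "z": 0, "rx": 0, "ry": 0, "rz": 0}], force=20)

```text
t: 4.4
ee_pos: [0.5506, 0.0567, 0.1317]
ee_rot: [-0.035, -0.504, -0.163, 0.847]
ft_force: [-1.9, -1.9, 5.7]
opening: 0.0136
```

```bash
python3 plan.py -.107 7.9 .044
```

```text
t 4.4 q [-0.07  0.79  1.2   0.07  1.67  2.77] F [-1.9 -1.9  5.7] open 0.014
pos [0.5506 0.0567 0.1317] target [0.5506 0.057  0.1299] shift [ 0.      0.0003 -0.0017] rot [ 0.5882 -0.1273  1.0442] deg 69.05654437635411
```

>>> carry_out(steps=[{"hand": 0.0, "x": 0, "y": 0, "z": 0.001, "rx": 0.07, "ry": -0.015, "rz": 0.123}, {"hand": 0.0, "x": 0, "y": 0, "z": 0.001, "rx": 0.14, "ry": -0.03, "rz": 0.246}, {"hand": 0.0, "x": 0, "y": 0, "z": 0.001, "rx": 0.209, "ry": -0.045, "rz": 0.369}, {"hand": 0.0, "x": 0, "y": 0, "z": 0.001, "rx": 0.279, "ry": -0.06, "rz": 0.492}, {"hand": 0.0, "x": 0, "y": 0, "z": 0.001, "rx": 0.349, "ry": -0.075, "rz": 0.615}, {"hand": 0.0, "x": 0, "y": 0, "z": 0.001, "rx": 0.418, "ry": -0.09, "rz": 0.74}, {"hand": 0.0, "x": 0, "y": 0, "z": 0.001, "rx": 0.488, "ry": -0.105, "rz": 0.865}, {"hand": 0.0, "x": 0, "y": 0, "z": 0.001, "rx": 0.558, "ry": -0.12, "rz": 0.99}, {"hand": 0.0, "x": 0, "y": 0, "z": 0.001, "rx": 0.588, "ry": -0.127, "rz": 1.044}, {"hand": 0.0, "x": 0, "y": 0, "z": 0.001, "rx": 0.588, "ry": -0.127, "rz": 1.044}])

```text
t: 5.4
ee_pos: [0.5507, 0.057, 0.1317]
ee_rot: [0.315, 0.395, 0.615, -0.606]
ft_force: [-2.2, -1.9, 1.2]
opening: 0.0135
```

```bash
python3 snap.py w4; python3 plan.py -.107 7.9 .044
```

```text
t 5.45 q [-0.07  0.79  1.2   0.07  1.67  1.56] F [-0.1 -1.6  1.6] open 0.014
pos [0.5507 0.057  0.1317] target [0.5506 0.057  0.1299] shift [-0.      0.     -0.0018] rot [ 0.0013 -0.0008  0.0013] deg 0.11461257302867418
```

View pics/w4.png

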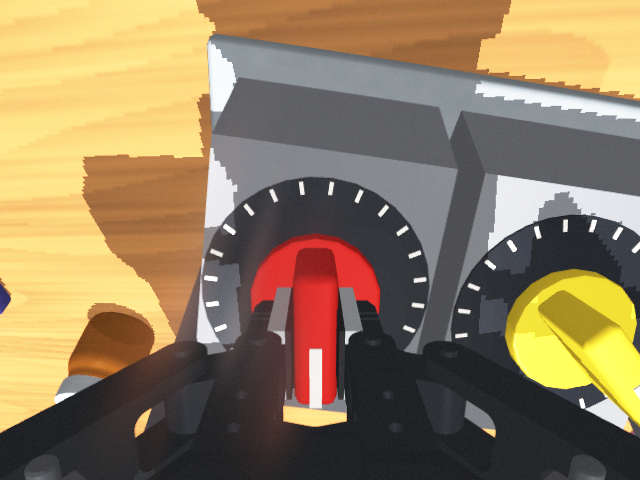

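>>> carry_out(steps=[{"hand": 0.05, "x": 0, "y": 0, "z": 0, "rx": 0, "ry": 0, "rz": 0}, {"hand": 0.05, "x": 0, "y": 0, "z": 0, "rx": 0, "ry": 0, "rz": 0}, {"hand": 0.05, "x": 0, "y": 0, "z": 0, "rx": 0, "ry": 0, "rz": 0}, {"hand": 0.05, "x": 0, "y": 0, "z": 0, "rx": 0, "ry": 0, "rz": 0}, {"hand": 0.05, "x": 0.015, "y": -0.003, "z": 0.026, "rx": 0, "ry": 0, "rz": 0}, {"hand": 0.05, "x": 0.035, "y": -0.007, "z": 0.062, "rx": 0, "ry": 0, "rz": 0}, {"hand": 0.05, "x": 0.055, "y": -0.012, "z": 0.097, "rx": 0, "ry": 0, "rz": 0}, {"hand": 0.05, "x": 0.055, "y": -0.012, "z": 0.097, "rx": 0, "ry": 0, "rz": 0}])

```text
t: 6.25
ee_pos: [0.6086, 0.0445, 0.233]
ee_rot: [0.318, 0.399, 0.613, -0.604]
ft_force: [0.4, -0.4, 0.1]
opening: 0.0497
```

```bash
python3 snap.py w5; python3 plan.py 0 49 .134; python3 plan.py 0 49 .044
```

```text
t 6.3 q [-0.08  0.82  0.86  0.07  1.98  1.57] F [ 0.3 -0.7 -1.5] open 0.05
pos [0.607  0.0449 0.2302] target [ 0.5721 -0.057   0.2079] shift [-0.0349 -0.1019 -0.0223] rot [ 0.35   -0.0707  0.6227] deg 41.126981778648606
t 6.3 q [-0.08  0.82  0.86  0.07  1.98  1.57] F [ 0.3 -0.7 -1.5] open 0.05
pos [0.607  0.0449 0.2302] target [ 0.5281 -0.0476  0.1299] shift [-0.0789 -0.0925 -0.1003] rot [ 0.35   -0.0707  0.6227] deg 41.126981778648606
```

View pics/w5.png

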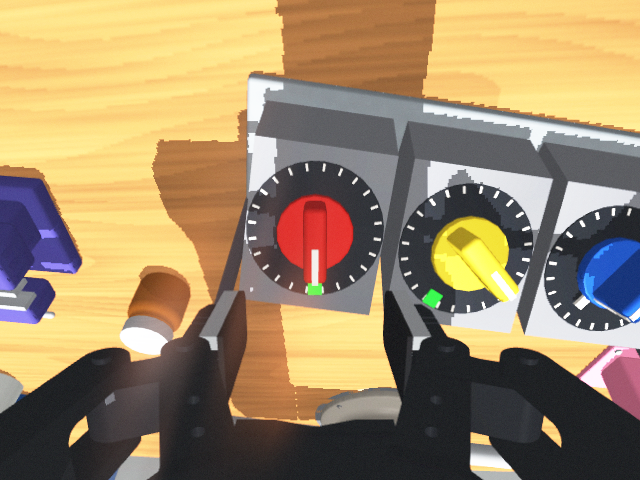

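>>> carry_out(steps=[{"hand": 0.05, "x": -0.014, "y": -0.04, "z": -0.009, "rx": 0.35, "ry": -0.071, "rz": 0.623}, {"hand": 0.05, "x": -0.028, "y": -0.08, "z": -0.018, "rx": 0.35, "ry": -0.071, "rz": 0.623}, {"hand": 0.05, "x": -0.035, "y": -0.102, "z": -0.022, "rx": 0.35, "ry": -0.071, "rz": 0.623}, {"hand": 0.05, "x": -0.035, "y": -0.102, "z": -0.022, "rx": 0.35, "ry": -0.071, "rz": 0.623}, {"hand": 0.05, "x": -0.035, "y": -0.102, "z": -0.022, "rx": 0.35, "ry": -0.071, "rz": 0.623}, {"hand": 0.05, "x": -0.035, "y": -0.102, "z": -0.022, "rx": 0.35, "ry": -0.071, "rz": 0.623}, {"hand": 0.05, "x": -0.035, "y": -0.102, "z": -0.022, "rx": 0.35, "ry": -0.071, "rz": 0.623}])

```text
t: 7.0
ee_pos: [0.57, -0.0565, 0.2055]
ee_rot: [0.432, 0.258, 0.789, -0.354]
ft_force: [-0.0, -0.6, 0.9]
opening: 0.05
```

```bash
python3 snap.py w6; python3 plan.py 0 49 .045
```

```text
t 7.05 q [-0.23  0.77  1.02 -0.01  1.87  0.7 ] F [-0.2 -0.2  0.1] open 0.051
pos [ 0.5701 -0.0564  0.2057] target [ 0.5286 -0.0477  0.1308] shift [-0.0415  0.0087 -0.0749] rot [ 0.004  -0.0057 -0.0005] deg 0.4004774829954001
```

View pics/w6.png

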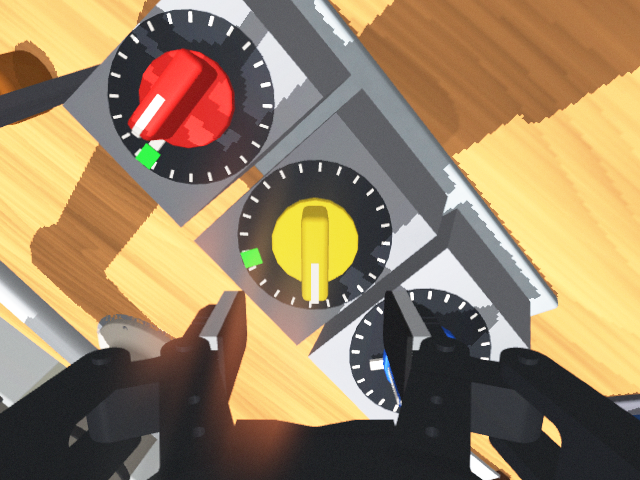

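>>> carry_out(steps=[{"hand": 0.05, "x": -0.015, "y": 0.003, "z": -0.027, "rx": 0, "ry": 0, "rz": 0}, {"hand": 0.05, "x": -0.03, "y": 0.006, "z": -0.054, "rx": 0, "ry": 0, "rz": 0}, {"hand": 0.05, "x": -0.0415, "y": 0.009, "z": -0.075, "rx": 0, "ry": 0, "rz": 0}, {"hand": 0.05, "x": -0.0415, "y": 0.009, "z": -0.075, "rx": 0, "ry": 0, "rz": 0}, {"hand": 0.0, "x": -0.0415, "y": 0.009, "z": -0.075, "rx": 0, "ry": 0, "rz": 0}, {"hand": 0.0, "x": -0.0415, "y": 0.009, "z": -0.075, "rx": 0, "ry": 0, "rz": 0}, {"hand": 0.0, "x": -0.0415, "y": 0.009, "z": -0.075, "rx": 0, "ry": 0, "rz": 0}, {"hand": 0.0, "x": -0.0415, "y": 0.009, "z": -0.075, "rx": 0, "ry": 0, "rz": 0}, {"hand": 0.0, "x": -0.0415, "y": 0.009, "z": -0.075, "rx": 0, "ry": 0, "rz": 0}, {"hand": 0.0, "x": -0.0415, "y": 0.009, "z": -0.075, "rx": 0, "ry": 0, "rz": 0}])

```text
t: 8.05
ee_pos: [0.5298, -0.0472, 0.133]
ee_rot: [0.433, 0.258, 0.788, -0.352]
ft_force: [-0.5, 3.9, 7.1]
opening: 0.0135
```

```bash
python3 plan.py 0 -23.3 .045
```

```text
t 8.05 q [-0.23  0.76  1.26 -0.01  1.65  0.7 ] F [-0.5  3.9  7.1] open 0.014
pos [ 0.5298 -0.0472  0.133 ] target [ 0.5286 -0.0477  0.1308] shift [-0.0012 -0.0004 -0.0022] rot [-0.6161  0.1292 -1.0943] deg 72.33182703625884
```

>>> carry_out(steps=[{"hand": 0.0, "x": 0, "y": 0, "z": 0.001, "rx": -0.07, "ry": 0.015, "rz": -0.123}, {"hand": 0.0, "x": 0, "y": 0, "z": 0.001, "rx": -0.14, "ry": 0.03, "rz": -0.246}, {"hand": 0.0, "x": 0, "y": 0, "z": 0.001, "rx": -0.209, "ry": 0.045, "rz": -0.369}, {"hand": 0.0, "x": 0, "y": 0, "z": 0.001, "rx": -0.279, "ry": 0.06, "rz": -0.492}, {"hand": 0.0, "x": 0, "y": 0, "z": 0.001, "rx": -0.349, "ry": 0.075, "rz": -0.615}, {"hand": 0.0, "x": 0, "y": 0, "z": 0.001, "rx": -0.418, "ry": 0.09, "rz": -0.74}, {"hand": 0.0, "x": 0, "y": 0, "z": 0.001, "rx": -0.488, "ry": 0.105, "rz": -0.865}, {"hand": 0.0, "x": 0, "y": 0, "z": 0.001, "rx": -0.558, "ry": 0.12, "rz": -0.99}, {"hand": 0.0, "x": 0, "y": 0, "z": 0.001, "rx": -0.616, "ry": 0.129, "rz": -1.094}, {"hand": 0.0, "x": 0, "y": 0, "z": 0.001, "rx": -0.616, "ry": 0.129, "rz": -1.094}])

```text
t: 9.05
ee_pos: [0.5295, -0.0487, 0.133]
ee_rot: [-0.196, -0.466, -0.429, 0.749]
ft_force: [-0.3, -4.0, 1.2]
opening: 0.0134
```

```bash
python3 plan.py 0 -23.3 .045
```

```text
t 9.05 q [-0.23  0.76  1.26 -0.01  1.65  1.96] F [-0.3 -4.   1.2] open 0.013
pos [ 0.5295 -0.0487  0.133 ] target [ 0.5286 -0.0477  0.1308] shift [-0.0009  0.001  -0.0022] rot [0.0008 0.0001 0.0016] deg 0.10266946645776524
```

>>> carry_out(steps=[{"hand": 0.05, "x": 0, "y": 0, "z": 0, "rx": 0, "ry": 0, "rz": 0}, {"hand": 0.05, "x": 0, "y": 0, "z": 0, "rx": 0, "ry": 0, "rz": 0}, {"hand": 0.05, "x": 0, "y": 0, "z": 0, "rx": 0, "ry": 0, "rz": 0}, {"hand": 0.05, "x": 0, "y": 0, "z": 0, "rx": 0, "ry": 0, "rz": 0}, {"hand": 0.05, "x": 0.015, "y": -0.003, "z": 0.026, "rx": 0, "ry": 0, "rz": 0}, {"hand": 0.05, "x": 0.035, "y": -0.007, "z": 0.062, "rx": 0, "ry": 0, "rz": 0}, {"hand": 0.05, "x": 0.055, "y": -0.012, "z": 0.097, "rx": 0, "ry": 0, "rz": 0}, {"hand": 0.05, "x": 0.055, "y": -0.012, "z": 0.097, "rx": 0, "ry": 0, "rz": 0}])

```text
t: 9.85
ee_pos: [0.587, -0.0605, 0.2338]
ee_rot: [-0.199, -0.469, -0.428, 0.746]
ft_force: [0.6, -0.9, -0.0]
opening: 0.05
```

```bash
python3 snap.py w7; python3 plan.py .107 -31 .134
```

```text
t 9.9 q [-0.23  0.78  0.93 -0.01  1.95  1.96] F [-0.2  0.  -1.1] open 0.05
pos [ 0.5855 -0.0601  0.2311] target [ 0.5496 -0.1616  0.2079] shift [-0.0359 -0.1016 -0.0232] rot [-0.0662  0.0185 -0.1164] deg 7.742389192799427
```

View pics/w7.png

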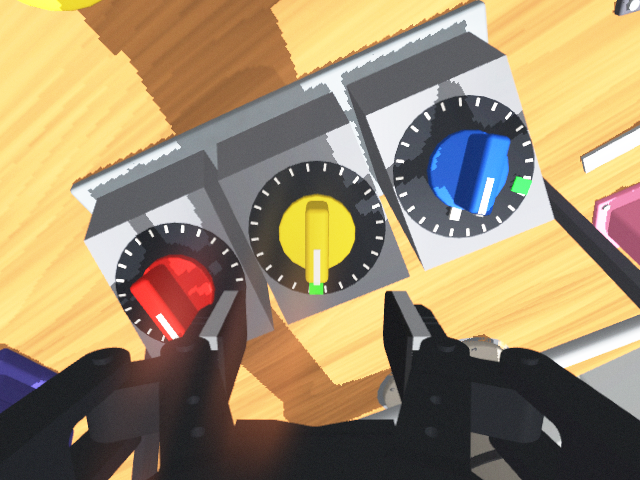

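Yellow is on its tab (tab at (316,290), line at (316,265)), and red is undisturbed. Next is blue.

>>> carry_out(steps=[{"hand": 0.05, "x": -0.014, "y": -0.04, "z": -0.009, "rx": -0.066, "ry": 0.018, "rz": -0.116}, {"hand": 0.05, "x": -0.028, "y": -0.08, "z": -0.018, "rx": -0.066, "ry": 0.018, "rz": -0.116}, {"hand": 0.05, "x": -0.036, "y": -0.102, "z": -0.023, "rx": -0.066, "ry": 0.018, "rz": -0.116}, {"hand": 0.05, "x": -0.036, "y": -0.102, "z": -0.023, "rx": -0.066, "ry": 0.018, "rz": -0.116}])

```text
t: 10.3
ee_pos: [0.5458, -0.1643, 0.2043]
ee_rot: [-0.161, -0.475, -0.379, 0.778]
ft_force: [-0.3, 0.5, 0.0]
opening: 0.0502
```

```bash
python3 snap.py w8; python3 plan.py .107 -31 .045
```

```text
t 10.35 q [-0.38  0.77  1.03 -0.09  1.87  1.94] F [-0.3  0.4  0.7] open 0.05
pos [ 0.5467 -0.1625  0.2049] target [ 0.5061 -0.1523  0.1308] shift [-0.0406  0.0103 -0.0741] rot [-0.0033 -0.0079  0.0027] deg 0.5125074579412232
```

View pics/w8.png

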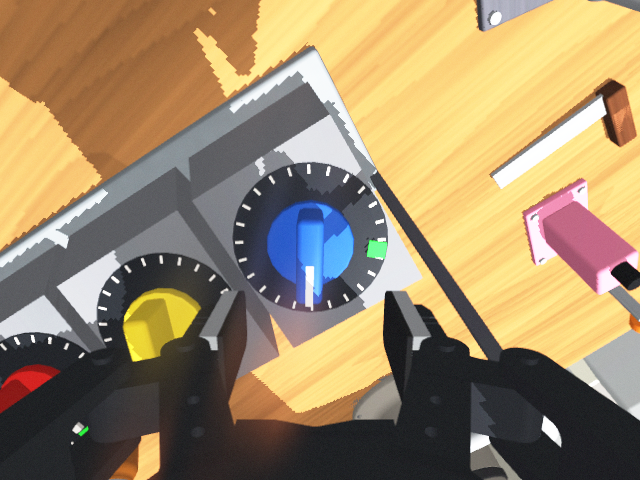

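>>> carry_out(steps=[{"hand": 0.05, "x": -0.014, "y": 0.004, "z": -0.026, "rx": 0, "ry": 0, "rz": 0}, {"hand": 0.05, "x": -0.028, "y": 0.007, "z": -0.052, "rx": 0, "ry": 0, "rz": 0}, {"hand": 0.05, "x": -0.0405, "y": 0.0105, "z": -0.074, "rx": 0, "ry": 0, "rz": 0}, {"hand": 0.05, "x": -0.0405, "y": 0.0105, "z": -0.074, "rx": 0, "ry": 0, "rz": 0}, {"hand": 0.0, "x": -0.0405, "y": 0.0105, "z": -0.074, "rx": 0, "ry": 0, "rz": 0}, {"hand": 0.0, "x": -0.0405, "y": 0.0105, "z": -0.074, "rx": 0, "ry": 0, "rz": 0}, {"hand": 0.0, "x": -0.0405, "y": 0.0105, "z": -0.074, "rx": 0, "ry": 0, "rz": 0}, {"hand": 0.0, "x": -0.0405, "y": 0.0105, "z": -0.074, "rx": 0, "ry": 0, "rz": 0}, {"hand": 0.0, "x": -0.0405, "y": 0.0105, "z": -0.074, "rx": 0, "ry": 0, "rz": 0}, {"hand": 0.0, "x": -0.0405, "y": 0.0105, "z": -0.074, "rx": 0, "ry": 0, "rz": 0}])

```text
t: 11.35
ee_pos: [0.5077, -0.1531, 0.1343]
ee_rot: [-0.165, -0.476, -0.377, 0.777]
ft_force: [-3.8, -6.1, 4.6]
opening: 0.0135
```

```bash
python3 plan.py .107 50.6 .045
```

```text
t 11.35 q [-0.39  0.76  1.26 -0.09  1.64  1.95] F [-3.8 -6.1  4.6] open 0.013
pos [ 0.5077 -0.1531  0.1343] target [ 0.5061 -0.1523  0.1308] shift [-0.0017  0.0008 -0.0035] rot [ 0.7004 -0.1522  1.2326] deg 81.6940564065649
```

>>> carry_out(steps=[{"hand": 0.0, "x": 0, "y": 0, "z": 0.001, "rx": 0.072, "ry": -0.016, "rz": 0.127}, {"hand": 0.0, "x": 0, "y": 0, "z": 0.001, "rx": 0.144, "ry": -0.031, "rz": 0.254}, {"hand": 0.0, "x": 0, "y": 0, "z": 0.001, "rx": 0.216, "ry": -0.047, "rz": 0.381}, {"hand": 0.0, "x": 0, "y": 0, "z": 0.001, "rx": 0.289, "ry": -0.063, "rz": 0.508}, {"hand": 0.0, "x": 0, "y": 0, "z": 0.001, "rx": 0.361, "ry": -0.078, "rz": 0.635}, {"hand": 0.0, "x": 0, "y": 0, "z": 0.001, "rx": 0.433, "ry": -0.094, "rz": 0.762}, {"hand": 0.0, "x": 0, "y": 0, "z": 0.001, "rx": 0.505, "ry": -0.11, "rz": 0.889}, {"hand": 0.0, "x": 0, "y": 0, "z": 0.001, "rx": 0.577, "ry": -0.125, "rz": 1.016}, {"hand": 0.0, "x": 0, "y": 0, "z": 0.001, "rx": 0.649, "ry": -0.141, "rz": 1.143}, {"hand": 0.0, "x": 0, "y": 0, "z": 0.001, "rx": 0.7, "ry": -0.152, "rz": 1.233}])

```text
t: 12.35
ee_pos: [0.5076, -0.1517, 0.1345]
ee_rot: [0.437, 0.251, 0.795, -0.338]
ft_force: [-3.5, -1.8, 1.7]
opening: 0.0139
```

>>> carry_out(steps=[{"hand": 0.0, "x": 0, "y": 0, "z": 0, "rx": 0, "ry": 0, "rz": 0}, {"hand": 0.0, "x": 0, "y": 0, "z": 0, "rx": 0, "ry": 0, "rz": 0}])

```text
t: 12.55
ee_pos: [0.5076, -0.1517, 0.1345]
ee_rot: [0.436, 0.253, 0.793, -0.341]
ft_force: [-3.6, -2.5, 6.8]
opening: 0.0135
```

```bash
python3 plan.py .107 50.6 .045
```

```text
t 12.55 q [-0.39  0.76  1.26 -0.09  1.64  0.53] F [-3.6 -2.5  6.8] open 0.013
pos [ 0.5076 -0.1517  0.1345] target [ 0.5061 -0.1523  0.1308] shift [-0.0015 -0.0006 -0.0037] rot [ 0.0022 -0.0032  0.0003] deg 0.22090746263935623
```

>>> carry_out(steps=[{"hand": 0.05, "x": 0, "y": 0, "z": 0, "rx": 0, "ry": 0, "rz": 0}, {"hand": 0.05, "x": 0, "y": 0, "z": 0, "rx": 0, "ry": 0, "rz": 0}, {"hand": 0.05, "x": 0, "y": 0, "z": 0, "rx": 0, "ry": 0, "rz": 0}, {"hand": 0.05, "x": 0, "y": 0, "z": 0, "rx": 0, "ry": 0, "rz": 0}, {"hand": 0.05, "x": 0.015, "y": -0.003, "z": 0.026, "rx": 0, "ry": 0, "rz": 0}, {"hand": 0.05, "x": 0.035, "y": -0.007, "z": 0.062, "rx": 0, "ry": 0, "rz": 0}, {"hand": 0.05, "x": 0.055, "y": -0.012, "z": 0.097, "rx": 0, "ry": 0, "rz": 0}, {"hand": 0.05, "x": 0.07, "y": -0.015, "z": 0.125, "rx": 0, "ry": 0, "rz": 0}])

```text
t: 13.35
ee_pos: [0.5785, -0.1664, 0.2604]
ee_rot: [0.437, 0.253, 0.793, -0.34]
ft_force: [0.6, -0.0, 0.4]
opening: 0.0501
```

```bash
python3 snap.py w9;python3 snap.py t9 top;python3 snap.py s9 side; python3 plan.py .107 50.6 .045; python3 - <<'E'
import cv2
a=cv2.imread("pics/s9.png")[300:410,160:400];cv2.imwrite("pics/s9z.png",cv2.resize(a,None,fx=3.3,fy=3.3,interpolation=cv2.INTER_CUBIC))
a=cv2.imread("pics/t9.png")[190:360,370:470];cv2.imwrite("pics/t9z.png",cv2.resize(a,None,fx=3.5,fy=3.5,interpolation=cv2.INTER_CUBIC))
E
```

```text
t 13.5 q [-0.37  0.8   0.81 -0.09  2.04  0.51] F [ 0.  -0.3 -0.5] open 0.05
pos [ 0.5786 -0.1665  0.2595] target [ 0.5061 -0.1523  0.1308] shift [-0.0725  0.0142 -0.1287] rot [ 0.0014  0.0011 -0.0023] deg 0.16542260339273784
```

View pics/w9.png

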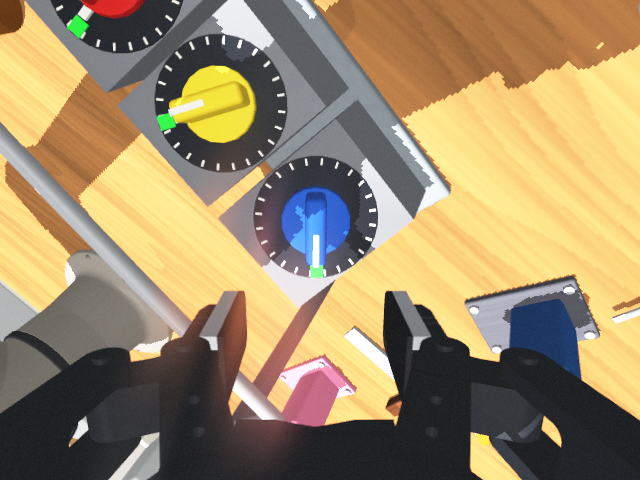

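View pics/s9z.png

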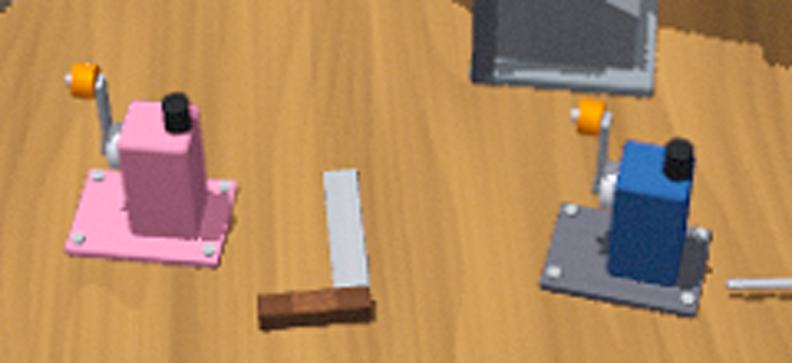

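View pics/t9z.png

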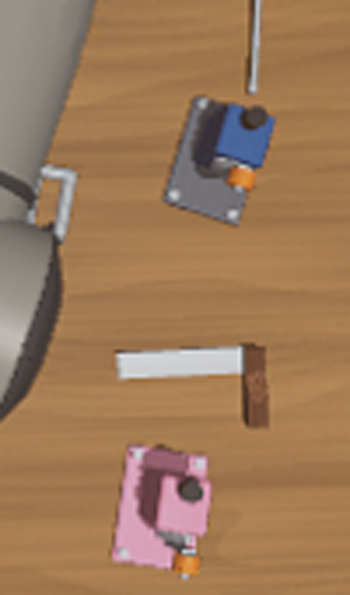

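```bash
python3 - <<'E'
from h import *
import json,cv2
ct=json.load(open("t9.json"));cs=json.load(open("s9.json"))
def orange(png,box):
    im=cv2.imread(png);h=cv2.cvtColor(im,cv2.COLOR_BGR2HSV);m=cv2.inRange(h,(8,150,120),(22,255,255));x0,y0,x1,y1=box
    k=np.zeros_like(m);k[y0:y1,x0:x1]=m[y0:y1,x0:x1];v,u_=np.nonzero(k);return np.array([u_.mean(),v.mean()]),len(v)
a,na=orange("pics/t9.png",(425,225,450,255));b,nb=orange("pics/s9.png",(325,325,350,345));print(a,na,b,nb)
o1,d1=ray(ct,a);o2,d2=ray(cs,b)
A=np.c_[d1,-d2];t=np.linalg.lstsq(A,o2-o1,rcond=None)[0];p1=o1+t[0]*d1;p2=o2+t[1]*d2;print(p1,p2)
for c,px in((ct,a),(cs,b)):
    o,d=ray(c,px);print("z=.125:",o+d*(.125-o[2])/d[2])
# plate corners on table from top (z~.006): from topsw zoom
pts=[(t_[0]/8+410,t_[1]/8+210) for t_ in ((57,297),(132,60),(220,350))]
W=[(lambda o,d:o+d*(.006-o[2])/d[2])(*ray(ct,q)) for q in pts];W=np.array(W);print(W)
e=W[1]-W[0];f=W[2]-W[0];print(np.linalg.norm(e),np.linalg.norm(f),np.degrees(np.arctan2(e[1],e[0])),np.degrees(np.arctan2(f[1],f[0])))
P=np.load("fit.npy");print("bar end",toW(*P[:3],[P[4],.171,.225]),"post",toW(*P[:3],[P[4]+.042,.166,.2]),"plinth",toW(*P[:3],[[.065,.17,0],[-.065,.17,0]]))
E
```

```text
[438.73684211 240.63157895] 38 [338.73295455 335.44886364] 176
[ 0.46168899 -0.35615122  0.12498916] [ 0.46446116 -0.35639991  0.12531328]
z=.125: [ 0.46168798 -0.35614834  0.125     ]
z=.125: [ 0.46452469 -0.35610001  0.125     ]
[[ 0.45418379 -0.31978685  0.006     ]
 [ 0.54552326 -0.35297528  0.006     ]
 [ 0.43235154 -0.38204269  0.006     ]]
0.09718215163737477 0.06597299677073809 -19.968740152678524 -109.32505190416752
bar end [[ 0.46010647 -0.20784103  0.225     ]] post [[ 0.42010026 -0.19411138  0.2       ]] plinth [[ 0.40727374 -0.19544098  0.        ]
 [ 0.53436048 -0.22280815  0.        ]]
```

```bash
python3 - <<'E'
from h import *
from rig import manip
s=manip.observe();M=np.c_[[0,0,-1],[.94,-.342,0],[-.342,-.94,0]]
rv=(R.from_matrix(M)*eer(s).inv()).as_rotvec();print(s["t"],s["ee_pos"],rv,np.degrees(np.linalg.norm(rv)))
for z in(.25,.125): print(np.array([.477,-.302,z])-s["ee_pos"])
E
```

```text
13.5 [ 0.57858854 -0.1664624   0.25948632] [-0.35903166 -0.41032693 -0.99778894] 65.14746063150433
[-0.10158854 -0.1355376  -0.00948632]
[-0.10158854 -0.1355376  -0.13448632]
```

>>> carry_out(steps=[{"hand": 0.0, "x": 0, "y": -0.02, "z": 0.045, "rx": -0.05, "ry": -0.055, "rz": -0.14}, {"hand": 0.0, "x": 0, "y": -0.06, "z": 0.05, "rx": -0.36, "ry": -0.41, "rz": -0.998}, {"hand": 0.0, "x": -0.02, "y": -0.1, "z": 0.05, "rx": -0.36, "ry": -0.41, "rz": -0.998}, {"hand": 0.0, "x": -0.05, "y": -0.136, "z": 0.05, "rx": -0.36, "ry": -0.41, "rz": -0.998}, {"hand": 0.0, "x": -0.08, "y": -0.136, "z": 0.05, "rx": -0.36, "ry": -0.41, "rz": -0.998}, {"hand": 0.0, "x": -0.102, "y": -0.136, "z": 0.04, "rx": -0.36, "ry": -0.41, "rz": -0.998}, {"hand": 0.0, "x": -0.102, "y": -0.136, "z": 0.02, "rx": -0.36, "ry": -0.41, "rz": -0.998}, {"hand": 0.0, "x": -0.102, "y": -0.136, "z": -0.01, "rx": -0.36, "ry": -0.41, "rz": -0.998}, {"hand": 0.0, "x": -0.102, "y": -0.136, "z": -0.01, "rx": -0.36, "ry": -0.41, "rz": -0.998}, {"hand": 0.0, "x": -0.102, "y": -0.136, "z": -0.01, "rx": -0.36, "ry": -0.41, "rz": -0.998}])

```text
t: 14.5
ee_pos: [0.4751, -0.3019, 0.248]
ee_rot: [0.404, 0.579, 0.408, -0.579]
ft_force: [0.1, 0.5, -0.2]
opening: 0.0002
```

```bash
python3 snap.py w10; python3 - <<'E'
from h import *
import json
from rig import manip
s=manip.observe();print(s["t"],s["ee_pos"],s["q"],s["opening"],eer(s).as_matrix().round(3),np.array([.477,-.302,.125])-s["ee_pos"])
print(proj(json.load(open("w10.json")),[.463,-.356,.125]))
E
```

```text
14.55 [ 0.47588777 -0.30246406  0.24892359] [-0.70300915  0.4209371   1.42389246  0.00186783  1.30054519  1.21436155] 9.452056661412432e-05 [[-0.002  0.94  -0.34 ]
 [ 0.004 -0.34  -0.94 ]
 [-1.    -0.003 -0.003]] [ 0.00111223  0.00046406 -0.12392359]
[[409.54602942 229.479728  ]]
```

View pics/w10.png

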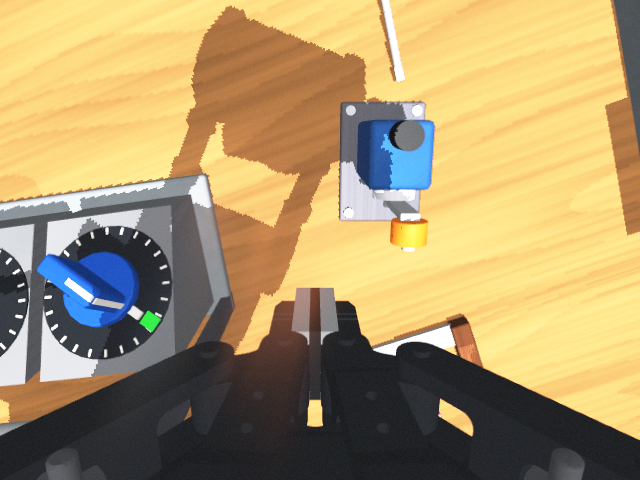

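>>> carry_out(steps=[{"hand": 0.0, "x": 0, "y": 0, "z": -0.04, "rx": 0, "ry": 0, "rz": 0}, {"hand": 0.0, "x": 0.001, "y": 0, "z": -0.08, "rx": 0, "ry": 0, "rz": 0}, {"hand": 0.0, "x": 0.001, "y": 0, "z": -0.11, "rx": 0, "ry": 0, "rz": 0}, {"hand": 0.0, "x": 0.001, "y": 0, "z": -0.124, "rx": 0, "ry": 0, "rz": 0}, {"hand": 0.0, "x": 0.001, "y": 0, "z": -0.124, "rx": 0, "ry": 0, "rz": 0}, {"hand": 0.0, "x": -0.006, "y": -0.018, "z": -0.124, "rx": 0, "ry": 0, "rz": 0}, {"hand": 0.0, "x": -0.01, "y": -0.028, "z": -0.124, "rx": 0, "ry": 0, "rz": 0}])

```text
t: 15.25
ee_pos: [0.4666, -0.3319, 0.126]
ee_rot: [0.406, 0.579, 0.406, -0.579]
ft_force: [1.7, 1.2, 0.3]
opening: 0.0001
```

>>> carry_out(steps=[{"hand": 0.0, "x": -0.0035, "y": -0.01, "z": 0, "rx": 0, "ry": 0, "rz": 0}, {"hand": 0.0, "x": -0.007, "y": -0.02, "z": 0, "rx": 0, "ry": 0, "rz": 0}, {"hand": 0.0, "x": -0.0105, "y": -0.03, "z": 0, "rx": 0, "ry": 0, "rz": 0}, {"hand": 0.0, "x": -0.0115, "y": -0.033, "z": 0, "rx": 0, "ry": 0, "rz": 0}, {"hand": 0.0, "x": -0.0115, "y": -0.033, "z": 0, "rx": 0, "ry": 0, "rz": 0}, {"hand": 0.0, "x": -0.0115, "y": -0.033, "z": 0, "rx": 0, "ry": 0, "rz": 0}])

```text
t: 15.85
ee_pos: [0.4542, -0.3618, 0.1235]
ee_rot: [0.403, 0.58, 0.408, -0.578]
ft_force: [5.5, 7.6, -3.2]
opening: 0.0
```

```bash
python3 snap.py w11;python3 snap.py s11 side; python3 snap.py t11 top; python3 - <<'E'
from h import *
import json,cv2
from rig import manip
s=manip.observe();print(s["t"],s["ee_pos"],s["ft_force"])
a=cv2.imread("pics/s11.png")[280:410,280:440];cv2.imwrite("pics/s11z.png",cv2.resize(a,None,fx=4,fy=4,interpolation=cv2.INTER_CUBIC))
cs=json.load(open("s11.json"))
for l in(0,-.5,-.65,-.8): print(l,proj(cs,np.array([.463,-.356,.07])+.055*np.array([.342*np.sin(l),.94*np.sin(l),np.cos(l)])))
E
```

```text
16.0 [ 0.45423213 -0.36163701  0.12354618] [ 4.36712612  6.60249598 -3.46034986]
0 [[337.96331699 335.46513891]]
-0.5 [[335.12442977 347.33649481]]
-0.65 [[334.29539652 351.45960477]]
-0.8 [[333.51521866 355.66302351]]
```

View pics/s11z.png

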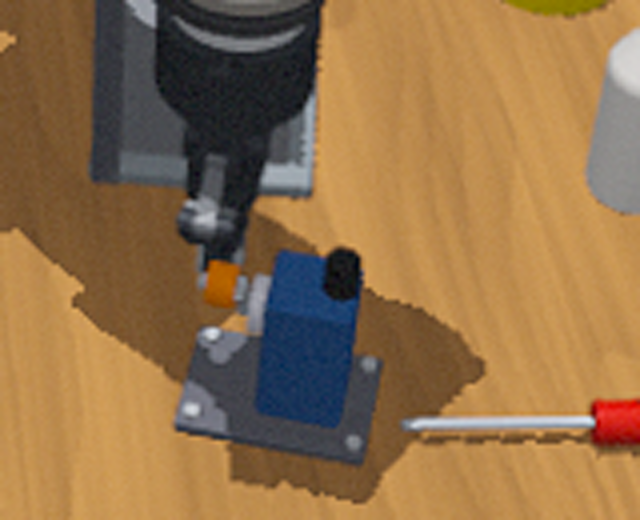

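View pics/w11.png

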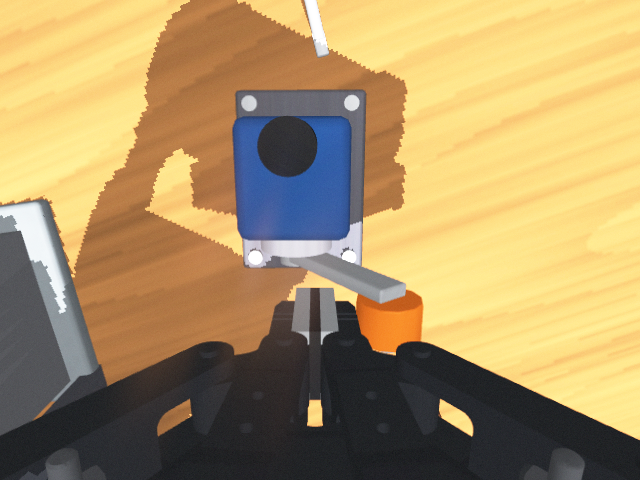

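>>> carry_out(steps=[{"hand": 0.0, "x": -0.001, "y": -0.003, "z": 0, "rx": 0, "ry": 0, "rz": 0}, {"hand": 0.0, "x": -0.001, "y": -0.003, "z": 0, "rx": 0, "ry": 0, "rz": 0}, {"hand": 0.0, "x": 0.003, "y": 0.01, "z": 0, "rx": 0, "ry": 0, "rz": 0}, {"hand": 0.0, "x": 0.01, "y": 0.027, "z": 0, "rx": 0, "ry": 0, "rz": 0}, {"hand": 0.0, "x": 0.017, "y": 0.045, "z": 0, "rx": 0, "ry": 0, "rz": 0}, {"hand": 0.0, "x": 0.021, "y": 0.058, "z": 0, "rx": 0, "ry": 0, "rz": 0}, {"hand": 0.0, "x": 0.021, "y": 0.058, "z": 0.03, "rx": 0, "ry": 0, "rz": 0}, {"hand": 0.0, "x": 0.021, "y": 0.058, "z": 0.08, "rx": 0, "ry": 0, "rz": 0}, {"hand": 0.0, "x": 0.021, "y": 0.058, "z": 0.125, "rx": 0, "ry": 0, "rz": 0}, {"hand": 0.0, "x": 0.021, "y": 0.058, "z": 0.125, "rx": 0, "ry": 0, "rz": 0}])

```text
t: 17.0
ee_pos: [0.4774, -0.3067, 0.2566]
ee_rot: [0.409, 0.58, 0.402, -0.578]
ft_force: [0.1, -0.3, -2.0]
opening: -0.0003
```

```bash
python3 plan.py 0 0 .2; python3 snap.py s12 side;  python3 - <<'E'
import cv2
a=cv2.imread("pics/s12.png")[180:410,250:450];cv2.imwrite("pics/s12z.png",cv2.resize(a,None,fx=2.6,fy=2.6,interpolation=cv2.INTER_CUBIC))
E
```

```text
t 17.0 q [-0.71  0.41  1.41  0.    1.3   1.21] F [ 0.1 -0.3 -2. ] open -0.0
pos [ 0.4774 -0.3067  0.2566] target [ 0.6044 -0.064   0.265 ] shift [0.127  0.2427 0.0085] rot [0.15   0.5125 0.1324] deg 31.52438284862444
```

View pics/s12z.png

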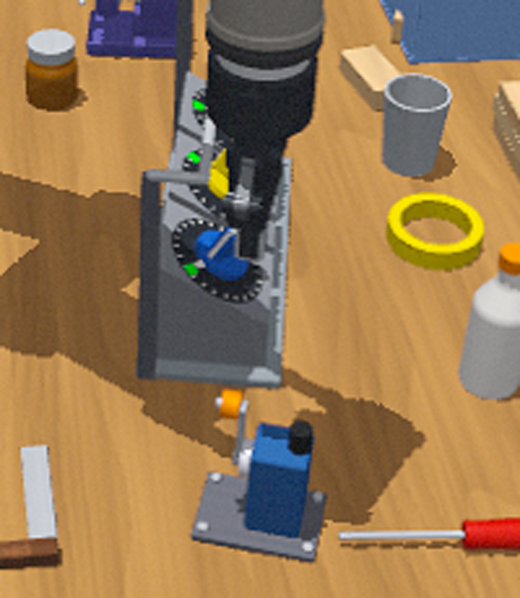

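>>> carry_out(steps=[{"hand": 0.0, "x": 0.02, "y": 0, "z": 0.045, "rx": 0, "ry": 0, "rz": 0}, {"hand": 0.0, "x": 0.05, "y": 0.02, "z": 0.07, "rx": 0.15, "ry": 0.51, "rz": 0.13}, {"hand": 0.0, "x": 0.09, "y": 0.04, "z": 0.08, "rx": 0.15, "ry": 0.51, "rz": 0.13}, {"hand": 0.0, "x": 0.13, "y": 0.06, "z": 0.08, "rx": 0.15, "ry": 0.51, "rz": 0.13}, {"hand": 0.0, "x": 0.15, "y": 0.1, "z": 0.08, "rx": 0.15, "ry": 0.51, "rz": 0.13}, {"hand": 0.0, "x": 0.15, "y": 0.14, "z": 0.08, "rx": 0.15, "ry": 0.51, "rz": 0.13}, {"hand": 0.0, "x": 0.15, "y": 0.19, "z": 0.08, "rx": 0.15, "ry": 0.51, "rz": 0.13}, {"hand": 0.0, "x": 0.15, "y": 0.235, "z": 0.07, "rx": 0.15, "ry": 0.51, "rz": 0.13}, {"hand": 0.0, "x": 0.15, "y": 0.235, "z": 0.07, "rx": 0.15, "ry": 0.51, "rz": 0.13}, {"hand": 0.0, "x": 0.15, "y": 0.235, "z": 0.07, "rx": 0.15, "ry": 0.51, "rz": 0.13}])

```text
t: 18.05
ee_pos: [0.625, -0.0678, 0.3183]
ee_rot: [-0.282, -0.414, -0.575, 0.647]
ft_force: [0.6, 0.1, -0.1]
opening: 0.0004
```

```bash
python3 plan.py 0 0 .2; python3 snap.py w13; python3 snap.py s13 side; python3 snap.py t13 top
```

```text
t 18.05 q [-0.23  0.88  0.52 -0.01  2.28  1.55] F [ 0.6  0.1 -0.1] open 0.0
pos [ 0.625  -0.0678  0.3183] target [ 0.6044 -0.064   0.265 ] shift [-0.0206  0.0038 -0.0532] rot [-0.0065 -0.0114  0.0019] deg 0.76044213592556
```

View pics/w13.png

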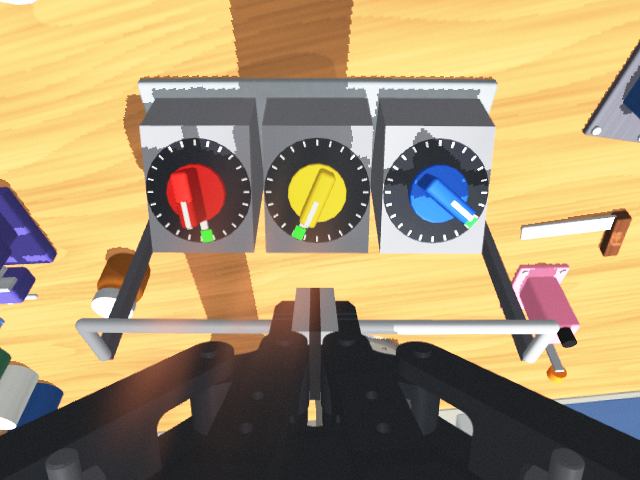

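View pics/s13.png

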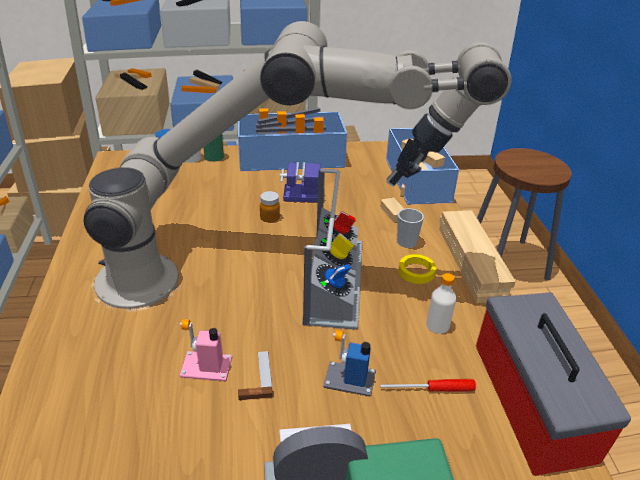

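```bash
python3 -c "
from rig import manip
print(manip.close_job())"
```

```text
the job is handed in; nothing more can be done
None
```

The lockout job is done and handed in at about 18 s of the 64 s allowed; the system gave no verdict.

- **Dials:** I gripped each bar along its dial's axis and turned red, then yellow, then blue onto its green tab. In the wrist picture taken after each turn, and again just before handing in, all three pointers sit on their tabs.
- **Limit switch:** I pushed the roller arm sideways with the closed fingers to about 0.63 rad, estimated from the side camera, with about 8 N at the wrist. That is past the 0.5 rad click. I then pushed about 3 mm further and backed off. The arm sprang back, and the side picture shows the roller where it was at rest.
- **Bench:** In the final side picture the loose items look where they stood at the start; I judged this by eye and did not measure it. The gripper was clear of everything, with a wrist force of about 0.6 N.

None of the checks failed. My first measurements of the console from the top and side cameras were up to about 3 mm off against the wrist camera, so I corrected them before the first grasp.

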